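# Shut the stationery box and snap its clip over

### The arm

A 6-joint arm with a two-finger parallel gripper is mounted at the origin on the work surface. World frame = base frame: x ahead of the robot, y to its left, z up, the work surface at z = 0. Lengths are in mm, angles in rad, forces in N, time in s.
With the tool pointing down it reaches from about 300 to 775 mm from the base axis. Payload 14.6 kg.
Tool frame: the origin (TCP) lies between the finger pads; the fingertips stand ahead of it and the grasp point (between the pads) lies 11 mm behind it (manip.finger_overhang is the z of the fingertips in the tool frame, in mm); z points along the fingers, y is the line along which they close (so a half turn about z gives the same grasp; the last joint's range is limited). The gripper opens to 94 mm and grips with 3 to 60 N. Pads are 16 mm wide; open, the fingers measure 119 mm over their backs; the gripper's body (75 mm by 177 mm) begins 78 mm behind the grasp point.
Start: joints at [-1.333, 0.3, 1.521, -0, 1.321, -0.067], TCP at [165.049, -524.641, 213.446] pointing down, gripper open.
Joint ranges: [-3.03, 3.03], [-0.79, 2.21], [0.23, 2.52], [-1.04, 4.18], [0, 3.07], [-2.55, 2.55]. Speed limits (rad/s): [2.22, 2.22, 2.57, 3.14, 3.14, 3.14].

### API

Orientations are given as [roll, pitch, yaw] about the fixed x, y, z axes, in that order (R = Rz(yaw) Ry(pitch) Rx(roll)).
In Python, from cell import manip gives the robot as it stands.
- The arm moves only by the tool jog_arm, never from a script. Its argument "series" is a list of rows, each a list of 7 numbers: the shift along the world's x, y, z as a fraction of full scale, then the turn, a rotation vector about the world's x, y, z as a fraction of full scale, then the closure, from 0 (fully open) to 1 (shut). In form: [[dx, dy, dz, wx, wy, wz, fingers], ...]. A call has 1 to 8 rows; each row is the pose to reach, as a shift and turn from the pose commanded when the call began; what a row does not reach only later rows make up. Full scale, the value 1, is 120 mm for a shift and 90 degrees for a turn. A row lasts 1/12 s, in which the tool goes at most 41.7 mm and 7.16 degrees, less where a joint would pass 70% of its speed; a pose out of reach is approached as far as the arm can. A call with a number of a shift or a turn outside -1 to 1 is refused whole. A call with a gripper value outside its range is refused whole. The fingers move at their own pace and stop on an object; "grip_force" is the grip in N (left out, the last holds). Time passes only in rows, so rows that repeat a pose let the fingers close. It gives the time, the measured TCP pose, the force, the opening and the grip force at its end, in the units of the state.
- manip.read_state(): the state, without advancing time (a new reading comes with each control period).
- manip.camera(name): name is "scene" or "top" or "wrist"; returns a dict with "frame" (384x512x3 uint8, red, green, blue), "vfov" (degrees; the focal length in pixels is half the picture's height over the tangent of half this angle, whatever the lens; pixels are square), "cx", "cy" (the principal point, pixels), "R" (3x3) and "t" (3): a world point X has camera coordinates R X + t; the wrist camera has in their place "hand_eye" (4x4, takes a point from camera to tool coordinates, whose origin is the TCP and whose axes are the flange's). Camera axes: x right, y down, z forward; pixel columns grow to the right and rows downward; lengths in mm; the calibration is good to about 2 mm. The wrist camera is an equidistant fisheye: a pixel r from the principal point sees the ray r / f radians off the axis. A picture is of the moment at which its call begins: read the wrist's pose just before it. There is no depth.
- manip.sign_off(): hands the job in; it is judged then, once.
The state is a dict: "clock": time; "joints": joint angles; "qd": joint speeds; "effort": joint torques, N m; "eef_pos": TCP position; "eef_rot": TCP orientation; "wrist_force": force on the tool from outside, world axes, zero at the start; "moment": the same for the moment, N m; "finger_gap": finger opening in mm; "finger_force": force on a finger pad.
Only numpy, scipy, OpenCV 4.12 (cv2) and the standard library are available. Lean on these libraries where they do the work, as an engineer would, in place of code of your own. Each camera call takes 0.05 s, during which the arm holds its last target. There are 200 camera calls.

### The job

The bamboo stationery box on the sideboard has been left open: with the fingertips, push its lid down fully shut, pressing on the lid beside the steel clip on the front, and then push that clip's arm up and over onto the lid until it snaps down flat and stays. The clip must not be flipped before the lid is shut. Pick up or lift nothing, do not swing the lid further open or shove the box along, and leave the other things where they stand.

Things in the scene. Friction and masses are not known exactly. Their poses are not given: they have to be found in the camera images.
- box: bamboo stationery box, 130 mm deep (x), 220 mm wide (y), walls 80 mm tall (88 mm with lid shut). Loose, about 1.8 kg: slides if shoved with over about 10 N. Origin: centre of its underside; +z up, -x is its front, facing the robot (turned up to 0.45 rad). Lid hinge along y at x = +65, z = 80 mm; clip pivot along y at x = -80, z = 95 mm, between two steel ears (34 mm wide in all, tops z = 102 mm)
- lid (a joint): lid angle (rad): 0 = fully shut on the walls, growing as its front edge rises; starts 0.5 to 0.9, stop at 1.3. Flat bamboo board 130 x 220 x 8 mm hinged on the far edge of the box. Stiff friction hinge: it stays at any angle where it is left; 2 to 3 N downward near its front edge moves it
- lid_edge (a point): middle of the lid's front edge, on its upper face, 130 mm from the hinge line; moves with the lid
- clip (a joint): angle of the steel clip arm (rad): 0 = released, leaning 30 degrees out of the front towards the robot, at its stop (starts here); 0.524 = straight up; 2.094 = fully over, lying level on the shut lid, at its stop. An over-centre spring drives it back to 0 below about 0.65 and on to 2.094 above; 2 to 4 N at the bar moves it
- clip_bar (a point): centre of the clip's cross-bar: dark steel, 12 mm thick, 40 mm long (along the box's y), on a flat arm 14 mm wide, 60 mm from the pivot. Moves with the clip: 147 mm above the sideboard at 0, 155 mm upright, 95 mm when over (bar's top then 101 mm)
- holder: white ceramic toothpick holder, open cup 44 mm across and 60 mm tall, standing 20 mm or more beside the box's left (+y) end; loose, to be left alone; origin: centre of its underside
- tray: shallow aluminium keyring tray 120 x 100 x 16 mm with keys, beside the box's right (-y) end; loose, to be left alone; origin: centre of its underside
- coaster: round cork coaster 90 mm across, 8 mm thick, flat on the sideboard in front of the box, left of its middle; loose, to be left alone; origin: centre of its underside
- vase: tall cobalt glass vase, 100 mm across at most, 280 mm tall, well away from the box; loose, to be left alone; origin: centre of its underside
- candle: amber glass candle jar with a wooden cap, 80 mm across, 90 mm tall, well away from the box; loose, to be left alone; origin: centre of its underside
- mug: white ceramic mug 80 mm across, 95 mm tall, handle at its +y, well away from the box; loose, to be left alone; origin: centre of its underside
- caddy: black plastic remote caddy 90 x 150 x 100 mm with two remotes standing up to 170 mm, well to the left (+y); loose, to be left alone; origin: centre of its underside

How it is judged (in metres and radians):
On the way, in this order (a step that is already met when the one before it is completed fails the run):
1. the lid is pushed fully shut while the clip is still released (value of joint lid below 0.04 rad and value of joint clip below 0.4 rad), for 0.2 s.
2. the clip is flipped over onto the shut lid (value of joint clip above 1.95 rad and value of joint lid below 0.04 rad), for 0.2 s.
At the end, for the whole second after the job is handed in: the lid is shut (within 0.04 rad), the clip lies over on it (above 1.95 rad of 2.094), the box is at rest within 30 mm of where it stood, and so are the other things (all of step 2 and linear speed of box below 0.01 m/s and distance of each of box, holder, tray, coaster, vase, candle, mug, caddy from where it was at the start of the episode below 0.03 m); the robot touches nothing.
It fails at once if the clip was flipped over while the lid was open (value of joint lid above 0.1 rad and value of joint clip above 0.9 rad).
It fails at once if the lid was lifted or swung further open (above 1.1 rad) (value of joint lid above 1.1 rad).
It fails at once if the box was lifted or tipped (height (world z) of box above 0.012 m or angle between box's own z axis and vertical above 0.12 rad).
It fails at once if the box was shoved along by more than 30 mm (distance of box from where it was at the start of the episode above 0.03 m).
It fails at once if another thing was moved by more than 30 mm or tipped (distance of any of holder, tray, coaster, vase, candle, mug, caddy from where it was at the start of the episode above 0.03 m or angle between any of holder, tray, coaster, vase, candle, mug, caddy's own z axis and vertical above 0.35 rad).
It also fails if it takes over 40 s, if anything falls off the work surface, if the arm or the gripper's body presses on something with over 40 N, if the wrist force passes 120 N, or if a joint passes its speed limit or range.

## Working session

There is one attempt and no reset: what is moved stays moved. The work goes in short steps, Python scripts to look and compute and a tool call to move; the robot and the scene stay as the last step left them, time stands still between calls to the robot, and variables do not carry over. Pictures are saved under pics/ and viewed, at most 10 in all, crops included, and the job is handed in when it is done.

Besides the shell and the picture viewer there is one more tool, called after "Call:" as name(argument=value, ...) on one line, values as JSON. jog_arm: Moves the arm, as the interface text tells. Its arguments: {"type":"object","properties":{"series":{"type":"array"},"grip_force":{"type":"number"}},"required":["series"]}

```bash
mkdir -p pics
python3 - <<'E'
from cell import manip
import cv2,json,numpy as np
s=manip.read_state();print({k:np.round(v,3).tolist() for k,v in s.items()},manip.finger_overhang)
for n in("scene","top"):
    c=manip.camera(n);cv2.imwrite(f"pics/{n}0.png",c["frame"][...,::-1]);print(n,c["vfov"],c["cx"],c["cy"],np.round(c["R"],4).tolist(),np.round(c["t"],1).tolist())
E
```

```text
{'clock': 0.0, 'joints': [-1.333, 0.3, 1.522, -0.0, 1.321, -0.067], 'qd': [0.001, 0.0, -0.001, -0.002, -0.0, -0.001], 'effort': [0.003, -53.18, -35.273, 0.071, 0.024, -0.0], 'eef_pos': [164.986, -524.406, 212.901], 'eef_rot': [-3.14, -0.0, 0.305], 'wrist_force': [-0.278, -0.679, -0.981], 'moment': [-0.044, -0.002, 0.021], 'finger_force': 0.0, 'finger_gap': 94.05} 8.0
scene 55.17956321554535 256.6144777382735 187.63991862250262 [[-0.5803, 0.8143, -0.0134], [0.6587, 0.4596, -0.5957], [-0.479, -0.3545, -0.8031]] [345.6, -320.9, 1525.1]
top 56.82243263575434 253.4358665792569 198.96755644417092 [[-0.0227, -0.9997, -0.009], [-0.9852, 0.0238, -0.1697], [0.1699, 0.005, -0.9855]] [27.4, 561.1, 1421.3]
```

View pics/scene0.png

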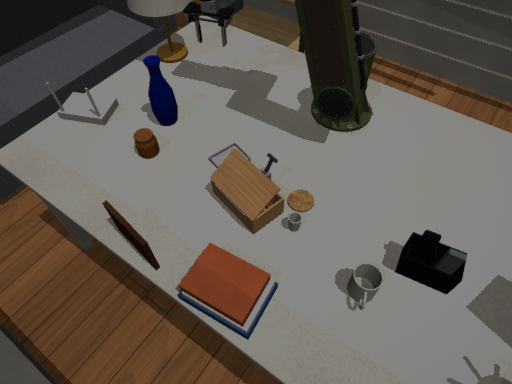

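View pics/top0.png

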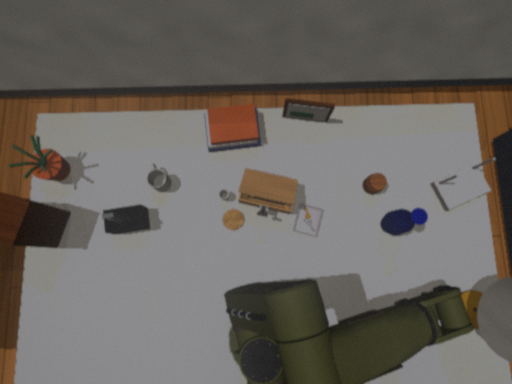

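The box is at about (247,190) in the scene view and (268,190) in the top view, lid open. The clip is near (268,163) and (264,212). I'll enlarge both.

Run:
```python
import cv2,numpy as np
a=cv2.imread("pics/scene0.png")[135:240,200:320];b=cv2.imread("pics/top0.png")[160:245,210:330]
a=cv2.resize(a,None,fx=5,fy=5,interpolation=cv2.INTER_CUBIC);b=cv2.resize(b,None,fx=6,fy=6,interpolation=cv2.INTER_CUBIC)
cv2.imwrite("pics/s1.png",a);cv2.imwrite("pics/t1.png",b)
```

```text
(no output)
```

View pics/s1.png

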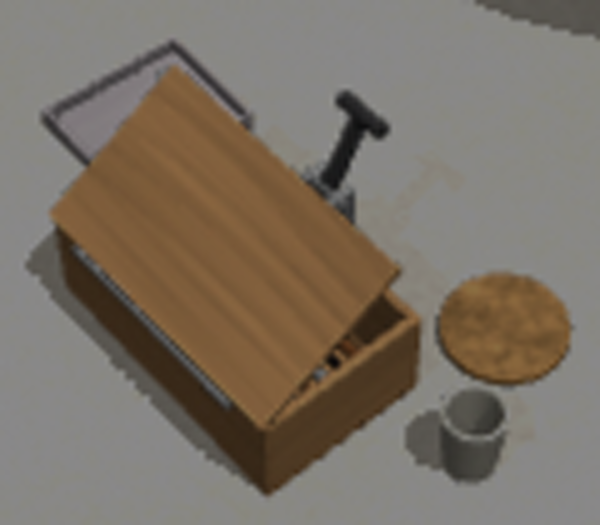

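View pics/t1.png

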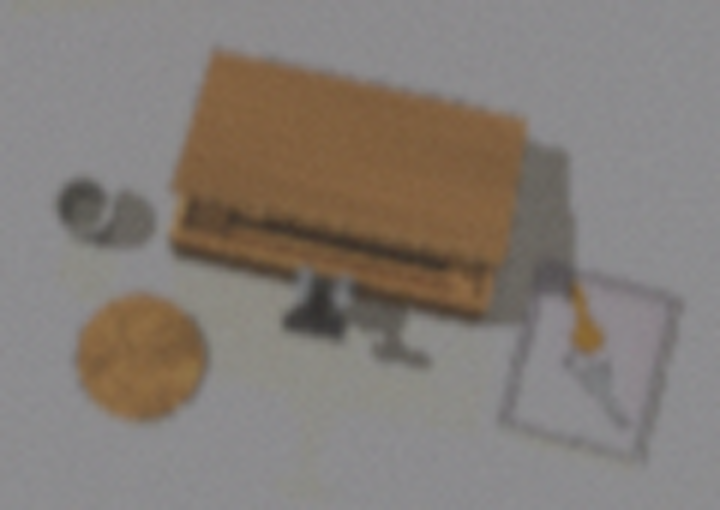

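Scene crop: lid corners (52,215), (268,428), (400,270), (175,68) and clip bar centre (362,114). Top crop: lid corners (215,50), (526,118), (500,262), (175,188) and bar centre (315,325). I'll fit the box pose and lid angle to both views.

```bash
cat > h.py <<'E'
import numpy as np
from scipy.optimize import least_squares
from cell import manip
def proj(c,X):
    f=192/np.tan(np.radians(c["vfov"]/2));p=np.asarray(c["R"])@X+np.asarray(c["t"]);return np.array([c["cx"]+f*p[0]/p[2],c["cy"]+f*p[1]/p[2]])
def lidpt(a,r,y,h=8): return np.array([65-r*np.cos(a)+h*np.sin(a),y,80+r*np.sin(a)+h*np.cos(a)])
def world(p,X):
    c,s=np.cos(p[2]),np.sin(p[2]);return np.array([p[0]+c*X[0]-s*X[1],p[1]+s*X[0]+c*X[1],X[2]])
E
python3 - <<'E'
from h import *
cs,ct=manip.camera("scene"),manip.camera("top")
bar=np.array([-110,0,147.])
L=[("l",0,-110),("l",0,110),("l",130,110),("l",130,-110)]
S=list(zip(L,[(52,215),(268,428),(400,270),(175,68)]))+[(bar,(362,114)),(np.array([65,110,0.]),(268,494)),(np.array([-65,110,80.]),(420,320)),(np.array([-65,110,0.]),(415,388))]
T=list(zip(L,[(526,118),(215,50),(175,188),(500,262)]))+[(bar,(315,325))]
obs=[(cs,k,(np.array(u)+.5)/5-.5+[200,135]) for k,u in S]+[(ct,k,(np.array(u)+.5)/6-.5+[210,160]) for k,u in T]
def res(p):
    return np.concatenate([proj(c,world(p,lidpt(p[3],k[1],k[2]) if isinstance(k,tuple) else k))-u for c,k,u in obs])
r=least_squares(res,[480,-50,0,.7],loss="soft_l1",x_scale=[10,10,.1,.1]);print(r.x,np.round(res(r.x).reshape(-1,2),1).tolist())
p=r.x
for n,k in dict(bar=bar,pivot=np.array([-80,0,95.]),edge=lidpt(p[3],130,0),).items(): print(n,world(p,k))
E
```

```text
[ 5.91505361e+02 -4.32102433e+01 -2.47111118e-01  5.20159510e-01] [[-1.2, -0.1], [-1.6, 0.5], [0.3, -0.2], [-0.2, -0.7], [-0.1, 0.2], [-0.0, 0.8], [0.4, -0.3], [0.3, -0.3], [0.2, 0.1], [-0.6, -0.2], [-1.2, 0.2], [0.5, 0.3], [-0.4, 0.4]]
bar [484.84681981 -16.303819   147.        ]
pivot [513.93551276 -23.64193472  95.        ]
edge [549.00674141 -32.48924645 151.5543317 ]
```

The fit is good: box at (591.5, -43.2), yaw -0.247, lid 0.52. I'll close the fingers and travel at height z=213 to above the lid, beside the clip.

Call:
jog_arm(series=[[0.17, 0.22, 0, 0, 0, -0.018, 1], [0.34, 0.44, 0, 0, 0, -0.035, 1], [0.51, 0.66, 0, 0, 0, -0.053, 1], [0.675, 0.883, 0, 0, 0, -0.07, 1], [0.675, 0.883, 0, 0, 0, -0.07, 1]])

```text
clock: 0.62
eef_pos: [248.4, -415.4, 213.6]
eef_rot: [-3.141, -0.001, 0.196]
wrist_force: [-0.6, 0.4, 1.2]
finger_gap: 64.2
finger_force: 0.0
```

Call:
jog_arm(series=[[0.17, 0.22, 0, 0, 0, -0.018, 1], [0.34, 0.44, 0, 0, 0, -0.035, 1], [0.51, 0.66, 0, 0, 0, -0.053, 1], [0.675, 0.883, 0, 0, 0, -0.07, 1], [0.675, 0.883, 0, 0, 0, -0.07, 1]])

```text
clock: 1.03
eef_pos: [329.1, -309.7, 213.5]
eef_rot: [-3.141, -0.001, 0.087]
wrist_force: [-0.5, 0.3, -0.9]
finger_gap: 30.8
finger_force: 0.0
```

Call:
jog_arm(series=[[0.17, 0.22, 0, 0, 0, -0.018, 1], [0.34, 0.44, 0, 0, 0, -0.035, 1], [0.51, 0.66, 0, 0, 0, -0.053, 1], [0.675, 0.883, 0, 0, 0, -0.07, 1], [0.675, 0.883, 0, 0, 0, -0.07, 1]])

```text
clock: 1.45
eef_pos: [410.1, -203.9, 213.4]
eef_rot: [-3.141, -0.0, -0.023]
wrist_force: [-1.1, -0.5, -0.0]
finger_gap: 0.9
finger_force: 0.0
```

Call:
jog_arm(series=[[0.17, 0.22, 0, 0, 0, -0.018, 1], [0.34, 0.44, 0, 0, 0, -0.035, 1], [0.51, 0.66, 0, 0, 0, -0.053, 1], [0.675, 0.883, 0, 0, 0, -0.07, 1], [0.675, 0.883, 0, 0, 0, -0.07, 1]])

```text
clock: 1.87
eef_pos: [491.0, -98.2, 213.1]
eef_rot: [-3.141, 0.0, -0.133]
wrist_force: [-0.1, 0.8, 0.1]
finger_gap: 0.4
finger_force: 0.0
```

Call:
jog_arm(series=[[0.17, 0.22, 0, 0, 0, -0.018, 1], [0.34, 0.44, 0, 0, 0, -0.035, 1], [0.51, 0.66, 0, 0, 0, -0.053, 1], [0.675, 0.883, 0, 0, 0, -0.07, 1], [0.675, 0.883, 0, 0, 0, -0.07, 1], [0.675, 0.883, 0, 0, 0, -0.07, 1]])

```text
clock: 2.37
eef_pos: [570.3, 5.0, 212.7]
eef_rot: [3.141, 0.001, -0.243]
wrist_force: [-0.3, -1.2, 0.7]
finger_gap: 0.3
finger_force: 0.0
```

Call:
jog_arm(series=[[0, 0, -0.15, 0, 0, 0, 1], [0, 0, -0.3, 0, 0, 0, 1], [0, 0, -0.4, 0, 0, 0, 1], [-0.015, 0.004, -0.45, 0, 0, 0, 1], [-0.03, 0.008, -0.5, 0, 0, 0, 1], [-0.045, 0.012, -0.55, 0, 0, 0, 1], [-0.06, 0.016, -0.6, 0, 0, 0, 1], [-0.075, 0.019, -0.65, 0, 0, 0, 1]])

```text
clock: 3.03
eef_pos: [561.0, 7.4, 135.5]
eef_rot: [-3.141, -0.001, -0.245]
wrist_force: [-0.8, 0.4, 0.6]
finger_gap: 0.1
finger_force: 0.7
```

Call:
jog_arm(series=[[-0.01, 0.003, -0.05, 0, 0, 0, 1], [-0.02, 0.005, -0.1, 0, 0, 0, 1], [-0.03, 0.008, -0.15, 0, 0, 0, 1], [-0.04, 0.01, -0.2, 0, 0, 0, 1], [-0.05, 0.013, -0.25, 0, 0, 0, 1], [-0.06, 0.015, -0.28, 0, 0, 0, 1], [-0.06, 0.015, -0.3, 0, 0, 0, 1]])

```text
clock: 3.62
eef_pos: [553.6, 9.3, 98.8]
eef_rot: [3.142, 0.001, -0.245]
wrist_force: [-1.1, -0.1, 0.5]
finger_gap: 0.3
finger_force: 0.6
```

Call:
jog_arm(series=[[0, 0, -0.02, 0, 0, 0, 1], [0, 0, -0.03, 0, 0, 0, 1], [0, 0, -0.04, 0, 0, 0, 1], [0, 0, -0.04, 0, 0, 0, 1]])

```text
clock: 3.95
eef_pos: [553.9, 9.3, 96.0]
eef_rot: [-3.142, -0.0, -0.245]
wrist_force: [-8.1, 0.9, 16.9]
finger_gap: 0.4
finger_force: 8.2
```

Run:
```python
from cell import manip
import cv2,numpy as np
print(manip.read_state()["wrist_force"])
a=manip.camera("scene")["frame"][135:240,200:320,::-1]
w=manip.camera("wrist")["frame"][...,::-1]
cv2.imwrite("pics/s2.png",cv2.resize(a,None,fx=5,fy=5,interpolation=cv2.INTER_CUBIC));cv2.imwrite("pics/w2.png",w)
```

```text
[-8.13986842  0.91908937 16.85407358]
```

View pics/s2.png

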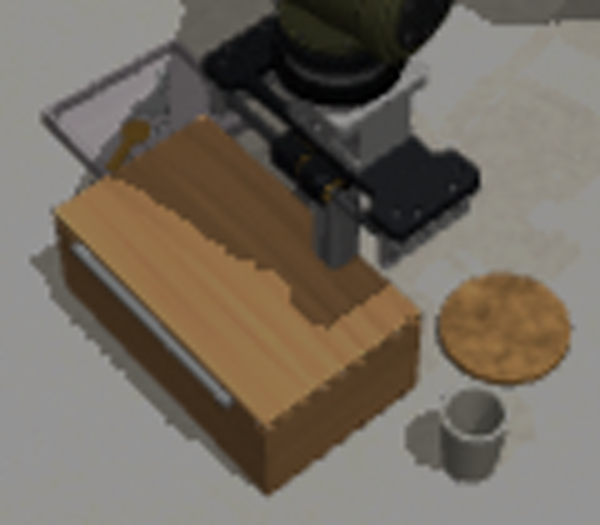

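The lid is shut flush, with the fingertips at z=88 under 17 N and the box not visibly moved. I'll hold briefly, lift, and go to the front of the clip.

Call:
jog_arm(series=[[0, 0, 0.01, 0, 0, 0, 1], [0, 0, 0.01, 0, 0, 0, 1], [0, 0, 0.01, 0, 0, 0, 1], [0, 0, 0.2, 0, 0, 0, 1], [0, 0, 0.45, 0, 0, 0, 1], [0, 0, 0.7, 0, 0, 0, 1], [0, 0, 0.75, 0, 0, 0, 1]])

```text
clock: 4.63
eef_pos: [555.4, 9.2, 189.3]
eef_rot: [-3.14, -0.006, -0.245]
wrist_force: [0.3, 0.3, 0.1]
finger_gap: 0.3
finger_force: 0.0
```

Call:
jog_arm(series=[[-0.22, -0.036, 0, 0, 0, 0, 1], [-0.44, -0.072, 0, 0, 0, 0, 1], [-0.66, -0.108, 0, 0, 0, 0, 1], [-0.86, -0.142, 0, 0, 0, 0, 1], [-0.86, -0.142, 0, 0, 0, 0, 1], [-0.86, -0.142, -0.2, 0, 0, 0, 1], [-0.86, -0.142, -0.36, 0, 0, 0, 1], [-0.86, -0.142, -0.36, 0, 0, 0, 1]])

```text
clock: 5.3
eef_pos: [449.5, -7.7, 138.3]
eef_rot: [3.141, 0.005, -0.245]
wrist_force: [-1.1, 0.4, -0.1]
finger_gap: 0.6
finger_force: 0.0
```

Run:
```python
from cell import manip
import cv2,numpy as np
a=manip.camera("scene")["frame"][120:225,210:330,::-1]
b=manip.camera("top")["frame"][160:245,210:330,::-1]
i=np.zeros((600,480,3),np.uint8);a=cv2.resize(a,(342,300),interpolation=cv2.INTER_CUBIC);b=cv2.resize(b,(420,298),interpolation=cv2.INTER_CUBIC)
i[:300,:342]=a;i[300:598,:420]=b;cv2.imwrite("pics/m3.png",i)
s=manip.read_state();print(s["eef_pos"],s["wrist_force"],s["clock"])
```

```text
[450.91193739  -7.75468736 141.4389649 ] [ 0.62290039  0.04986839 -0.36978558] 5.4
```

View pics/m3.png

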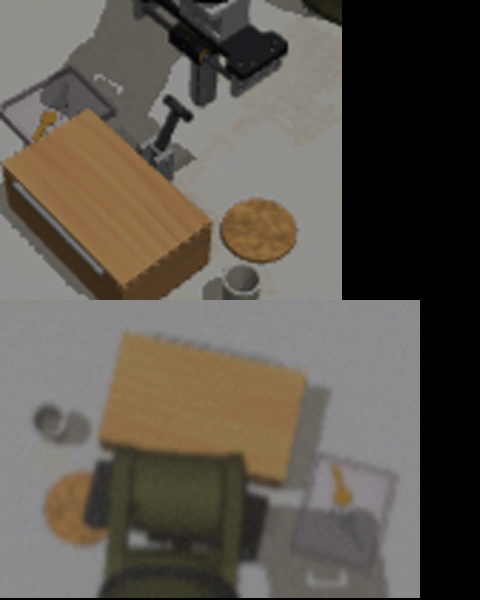

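The lid is shut, the clip is still released, and the fingertips are just in front of the bar. I'll push along the box's +x.

Call:
jog_arm(series=[[0.08, -0.02, 0, 0, 0, 0, 1], [0.14, -0.035, 0, 0, 0, 0, 1], [0.2, -0.05, 0, 0, 0, 0, 1], [0.26, -0.065, 0, 0, 0, 0, 1], [0.32, -0.08, 0, 0, 0, 0, 1], [0.38, -0.095, 0, 0, 0, 0, 1], [0.44, -0.11, 0, 0, 0, 0, 1], [0.5, -0.125, 0, 0, 0, 0, 1]])

```text
clock: 6.07
eef_pos: [511.5, -23.0, 141.4]
eef_rot: [-3.142, -0.0, -0.245]
wrist_force: [-0.8, 1.2, -0.1]
finger_gap: 0.4
finger_force: 0.2
```

Call:
jog_arm(series=[[0.06, -0.015, 0, 0, 0, 0, 1], [0.12, -0.03, 0, 0, 0, 0, 1], [0.18, -0.045, 0, 0, 0, 0, 1], [0.2, -0.05, 0, 0, 0, 0, 1], [0.2, -0.05, 0, 0, 0, 0, 1]])

```text
clock: 6.48
eef_pos: [535.1, -29.0, 141.3]
eef_rot: [3.142, 0.0, -0.245]
wrist_force: [-0.2, -0.1, 0.0]
finger_gap: 0.4
finger_force: 0.0
```

Run:
```python
from cell import manip
import cv2,numpy as np
a=manip.camera("scene")["frame"][120:225,210:330,::-1]
cv2.imwrite("pics/s4.png",cv2.resize(a,None,fx=5,fy=5,interpolation=cv2.INTER_CUBIC))
```

```text
(no output)
```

View pics/s4.png

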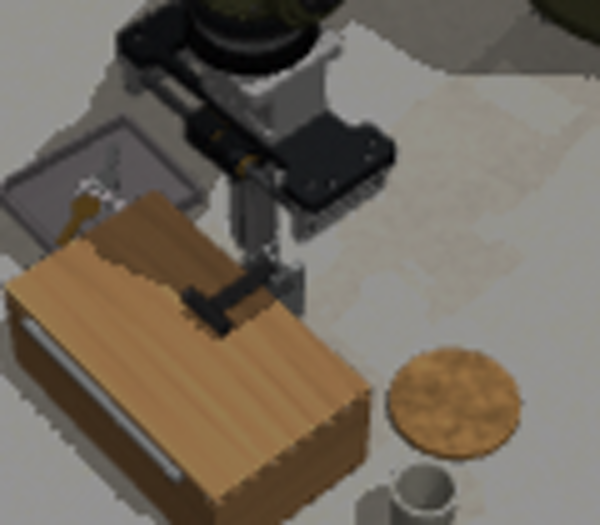

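The clip has snapped over and its bar lies on the lid at crop (208,312). I'll retract upwards and check that against the model.

Call:
jog_arm(series=[[0, 0, 0.3, 0, 0, 0, 1], [-0.2, 0.05, 0.6, 0, 0, 0, 1], [-0.5, 0.12, 0.9, 0, 0, 0, 1], [-0.7, 0.17, 0.9, 0, 0, 0, 1], [-0.7, 0.17, 0.9, 0, 0, 0, 1], [-0.7, 0.17, 0.9, 0, 0, 0, 1]])

```text
clock: 7.03
eef_pos: [450.1, -8.1, 250.6]
eef_rot: [-3.141, -0.003, -0.244]
wrist_force: [-0.1, 0.2, 0.6]
finger_gap: 0.4
finger_force: 0.0
```

Run:
```python
from h import *
import cv2
c=manip.camera("scene");p=[591.5,-43.2,-.247]
off=lambda q:(q-[210,120]+.5)*5-.5
for t in (2.094,1.9,1.7):
    b=t-np.pi/6; print(t,off(proj(c,world(p,np.array([-80+60*np.sin(b),0,95+60*np.cos(b)])))))
for k in ([-65,110,88],[65,110,88],[65,-110,88]): print(off(proj(c,world(p,np.array(k)))))
cv2.imwrite("pics/s5.png",cv2.resize(c["frame"][120:225,210:330,::-1],None,fx=5,fy=5,interpolation=cv2.INTER_CUBIC))
```

```text
2.094 [205.97690458 311.89354183]
1.9 [206.85824535 300.02196842]
1.7 [210.57986342 286.17287901]
[372.5102093 385.9962184]
[214.86406739 501.14805795]
[  0.65172777 285.47279799]
```

View pics/s5.png

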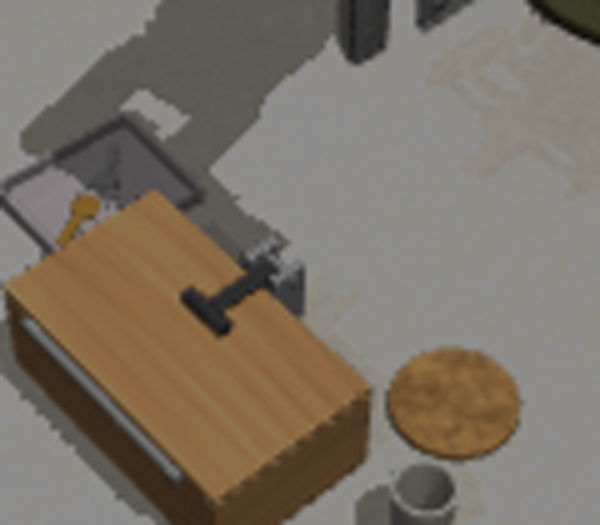

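The bar is at (207,312), matching the fully-over position of 2.094. The lid corners match the starting pose, and the gripper is clear.

```bash
python3 -c "
from cell import manip
print(manip.sign_off())"
```

```text
the job is handed in; nothing more can be done
None
```

The lid is shut and the clip is snapped over flat on it; in the last picture the box had not visibly moved, and I handed the job in at about 7 s (no verdict was shown).

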